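# Prove the re-clamped catch of the stone rail

### The job

The spring catch of the stone rail has been clamped at a new place and must be tried: set the stone carrier on the rail's open end and slide it gently along, without ramming the stop, until the catch clicks and holds it by itself with your hand off it. Then gently press the catch's thumb bar so that the carrier springs free, take it off the rail and set it down upright on the floor of the shallow wooden tray. Leave everything else on the table where it is.

Things in the scene. Friction and masses are not known exactly. Their poses are not given: they have to be found in the camera images.
- carrier_center (a point): centre of the stone carrier, 26 mm above its underside (52 mm tall, about 0.22 kg). A steel sole 60 (x) x 44 (y) x 8 mm carries in its middle an upright clay block 52 (x) x 28 (y) x 44 mm; grip the block across its 28 mm. x is its length; both ends are alike, either may lead. It starts standing on the planks.
- rail: fixed slide rail, x -115 to 125 mm, 64 mm wide, origin on the planks under its middle line, z up. The carrier, its length along x, slides towards +x on the rail's floor, 16 mm above the planks. At the +x end a dark clamp block (to 61 mm above the planks) carries stop, spring plunger and catch together, clamped anywhere in a 30 mm range. The sliding carrier and the rail must not press on each other with over 40 N.
- rail_landing (a point): middle of the landing, on the rail's floor at rail x = -80 mm: set the carrier down here. Open above; x -115 to -50, 54 mm between its walls, which rise to 28 mm above the planks; from x = -50 to -18 they narrow to 47 mm. Frame as the rail.
- rail_home (a point): point on the rail's floor at rail x = 35 mm: the carrier's centre at home is 0 to 15 mm either side of it along x, to be found by feel. From x = -20 to 85 lips (to 32 mm above the planks, 35 mm slot, 2 mm free over the sole) hold the sole. A sprung ramp tooth drags 1 to 4 N, then the plunger too: 5 to 12 N in all. At home the tooth snaps up behind the sole; 2 mm on is the rigid stop.
- thumb_bar (a point): middle of where the steel thumb bar may be, at its top, 31.5 mm above the planks, rail x = 10, y = -48 mm, on the fixed rail; the bar (60 mm in x, 22 in y) lies 0 to 15 mm either way along x. Pressed down 6 to 8 mm (8 is its end; 4 to 9 N) and held a second, it drops the tooth and the plunger pushes the carrier 15 to 20 mm back over it; then pull it to the landing and lift it out.
- plunger (a joint): how far the spring plunger (3 to 5.5 N) is pushed in, m: 0 free, about 0.020 with the carrier home in the catch, 0.022 at the stop
- catch (a joint): how far the catch's tooth and thumb bar are pressed down, m: 0 up, 0.008 fully down; also pressed while the carrier's sole is over the tooth
- tray: fixed shallow wooden tray, 115 (x) x 100 (y) x 22 mm, walls and floor about 6 mm thick, origin at the middle of its underside; the carrier fits lying flat on its sole in any direction along x or y
- hexagon: bystander: purple glazed hexagon tile, 90 mm across corners, 12 mm thick, loose; origin under its middle
- triangle_a: bystander: ochre triangular tile, 12 mm thick, 40 mm from middle to corner, loose
- triangle_b: bystander: a second such ochre triangle
- stone: bystander: bare clay finishing stone without a sole, 50 x 100 x 22 mm, loose, lying flat
- cup: bystander: tin cup, 70 mm wide, 80 mm tall, loose
- brush: bystander: brush lying on the planks, loose
There are look-alikes about, which are no part of the job. What is shaped like the part that bears carrier_center but white is not meant.

How it is judged (in metres and radians):
On the way, in this order (a step that is already met when the one before it is completed fails the run):
1. the carrier stands home on the rail, held by the catch, with the hand off it (value of joint plunger above 0.018 m and value of joint catch below 0.002 m and x of carrier_center in the frame of rail above 0.014 m and z of carrier_center in the frame of rail below 0.046 m and linear speed of carrier below 0.01 m/s and contact force between the fingers and carrier below 0.1 N), for 0.3 s.
2. the catch is pressed and the carrier, not held, has sprung back over it, still on the rail (value of joint plunger below 0.012 m and value of joint catch above 0.003 m and x of carrier_center in the frame of rail above -0.02 m and contact force between the fingers and carrier below 0.1 N), for 0.1 s.
At the end, for the whole second after the job is handed in: The carrier stands released and at rest, flat on the floor of the wooden tray (upright within 0.1 rad), off the rail, whose plunger and catch have sprung back (x of carrier_center in the frame of tray between -0.035 and 0.035 m and y of carrier_center in the frame of tray between -0.03 and 0.03 m and z of carrier_center in the frame of tray below 0.036 m and angle between carrier_center's own z axis and vertical below 0.1 rad and linear speed of carrier below 0.01 m/s and value of joint plunger below 0.003 m and value of joint catch below 0.002 m); the robot touches nothing.
It fails at once if the carrier, under the rail's lips, presses on rail, stop or catch with more than 40 N (contact force between carrier and rail above 40 N and x of carrier_center in the frame of rail above 0 m and y of carrier_center in the frame of rail between -0.02 and 0.02 m).
It fails at once if the hand presses the rail or its catch with more than 40 N (contact force between the fingers and rail above 40 N).
It fails at once if a bystander is moved by more than 20 mm (distance of any of hexagon, triangle_a, triangle_b, stone, cup, brush from where it was at the start of the episode above 0.02 m).
It also fails if it takes over 72 s, if anything falls off the work surface, if the arm or the gripper's body presses on something with over 40 N, if the wrist force passes 120 N, or if a joint passes its speed limit or range.

### The arm

A 6-joint arm with a two-finger parallel gripper is mounted at the origin on the work surface. World frame = base frame: x ahead of the robot, y to its left, z up, the work surface at z = 0. Lengths are in mm, angles in rad, forces in N, time in s.
With the tool pointing down it reaches from about 350 to 775 mm from the base axis. Payload 7.3 kg.
Tool frame: the origin (TCP) lies at the very end of the fingers, on their centre line; the grasp point (between the pads) lies 19 mm behind it; z points along the fingers, y is the line along which they close (so a half turn about z gives the same grasp; the last joint's range is limited). The gripper opens to 92 mm and grips with 3 to 60 N. Pads are 19 mm wide; open, the fingers measure 130 mm over their backs; the gripper's body (75 mm by 190 mm) begins 47 mm behind the grasp point.
Start: joints at [-1.309, 0.342, 1.524, -0, 1.275, -0.146], TCP at [208.234, -481.958, 226.741] pointing down, gripper open.
Joint ranges: [-2.53, 2.53], [-0.77, 2.02], [0.04, 2.7], [-1, 4.14], [0.28, 2.66], [-3.11, 3.11]. Speed limits (rad/s): [2.57, 2.57, 3.14, 3.14, 3.14, 3.14].

### API

Orientations are given as [roll, pitch, yaw] about the fixed x, y, z axes, in that order (R = Rz(yaw) Ry(pitch) Rx(roll)).
In Python, from plant import bot gives the robot as it stands.
- The arm moves only by the tool jog_arm, never from a script. Its argument "targets" is a list of rows, each an object with "xyz": the shift along the tool's x, y, z as a fraction of full scale, a list of three; "spin": the turn about the tool's z as a fraction of full scale. In form: [{"xyz": [x, y, z], "spin": spin}, ...]. A call has exactly 10 rows; each row shifts and turns the commanded pose from where the row before left it, along the tool's axes as they then stand; what a row does not reach is not made up. Full scale, the value 1, is 80 mm for a shift and 0.1 rad for a turn. A row lasts 1/8 s, in which the tool goes at most 62.5 mm and 10.7 degrees, less where a joint would pass 70% of its speed; a pose out of reach is approached as far as the arm can. A call with a number of a shift or a turn outside -1 to 1 is refused whole. A call with a gripper value outside its range is refused whole. "gripper" is the opening in per cent of the stroke, from 0 (shut) to 100 (fully open), set as the call begins (left out, the last holds). The fingers move at their own pace and stop on an object; the grip force is fixed at half the most. Time passes only in rows, so rows that do not move let the fingers close, or fill a call up. It gives the time, the measured TCP pose, the force, the opening and the grip force at its end, in the units of the state.
- bot.get_obs(): the state, without advancing time (a new reading comes with each control period).
- bot.capture(name): name is "scene" or "top" or "wrist"; returns the picture (400x640x3 uint8, blue, green, red); there is no depth.
- bot.get_calibration(name): a dict with "vfov" (degrees; the focal length in pixels is half the picture's height over the tangent of half this angle, whatever the lens; pixels are square), "cx", "cy" (the principal point, pixels), "eye" and "rotation" of the camera in the world. Camera axes: x right, y down, z forward; pixel columns grow to the right and rows downward; lengths in mm; the calibration is good to about 2 mm. The wrist camera is an equidistant fisheye: a pixel r from the principal point sees the ray r / f radians off the axis. A picture is of the moment at which its call begins: read the wrist's pose just before it. get_calibration takes no time and is no camera call; for the wrist camera it gives the pose at the moment of the call.
- bot.close_job(): hands the job in; it is judged then, once.
The state is a dict: "time": time; "joint_positions": joint angles; "dq": joint speeds; "tau": joint torques, N m; "tool_pos": TCP position; "tcp_rot": TCP orientation; "contact_force": force on the tool from outside, world axes, zero at the start; "moment": the same for the moment, N m; "grip_width": finger opening in mm; "finger_force": force on a finger pad.
Only numpy, scipy, OpenCV 4.12 (cv2) and the standard library are available. Lean on these libraries where they do the work, as an engineer would, in place of code of your own. Each camera call takes 0.05 s, during which the arm holds its last target. There are 200 camera calls.

## Working session

There is one attempt and no reset: what is moved stays moved. The work goes in short steps, Python scripts to look and compute and a tool call to move; the robot and the scene stay as the last step left them, time stands still between calls to the robot, and variables do not carry over. Pictures are saved under pics/ and viewed, at most 10 in all, crops included, and the job is handed in when it is done.

Besides the shell and the picture viewer there is one more tool, called after "Request:" by a JSON object that holds its "method" and its "body". jog_arm: Moves the arm, as the interface text tells. Shift numbers are shares of 80 mm and turn numbers shares of 0.1 rad, none past 1 either way. Its arguments: {"type":"object","properties":{"targets":{"type":"array","items":{"type":"object","properties":{"xyz":{"type":"array","items":{"type":"number"}},"spin":{"type":"number"}}}},"gripper":{"type":"number"}},"required":["targets"]}

```bash
mkdir -p pics
python3 - <<'E'
from plant import bot
import cv2
o=bot.get_obs();print(o)
for n in("top","scene"):
    cv2.imwrite(f"pics/{n}0.png",bot.capture(n));print(n,bot.get_calibration(n))
E
```

```text
{'time': 0.0, 'joint_positions': array([-1.30901315e+00,  3.42733860e-01,  1.52501838e+00, -6.44825421e-06,
        1.27536605e+00, -1.45994673e-01]), 'dq': array([ 0.00079159,  0.00014161,  0.00010003, -0.00031496, -0.0002722 ,
       -0.00010173]), 'tau': array([ 8.06163916e-04, -4.31237125e+01, -2.44215292e+01,  7.19665736e-02,
        5.59730467e-02, -1.35952723e-04]), 'tool_pos': array([ 208.11645709, -481.55435535,  226.03869421]), 'tcp_rot': array([-3.14008235e+00, -2.15844234e-04,  4.07779566e-01]), 'contact_force': array([-0.73981255,  0.06692745,  0.37357713]), 'moment': array([ 0.00732687, -0.0497006 , -0.01674058]), 'finger_force': 0.0, 'grip_width': 91.6590867863412}
top {'vfov': 57.32238966410126, 'cx': 318.13958058245134, 'cy': 196.96494377723909, 'eye': array([ 455.1190691 ,   44.65487861, 1035.30072604]), 'rotation': array([-2.99418692,  0.02311635, -1.59977479])}
scene {'vfov': 49.74369709343185, 'cx': 317.78009140759366, 'cy': 202.2551251597444, 'eye': array([1074.35547577, -591.59109527, 1000.00915133]), 'rotation': array([-2.43996272, -0.0059284 ,  0.66168064])}
```

View pics/top0.png

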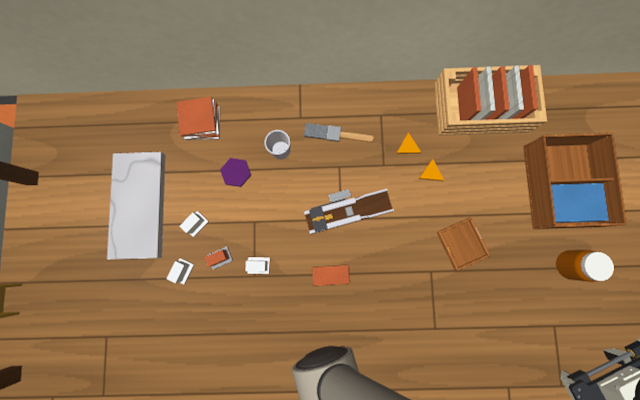

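View pics/scene0.png

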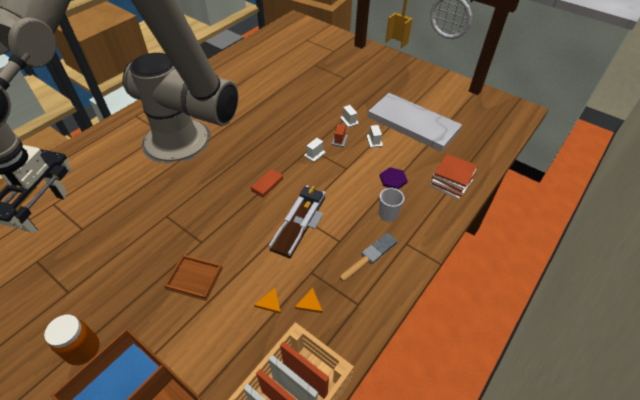

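Candidates in the top picture: a red block on a steel sole at (218,258), white look-alikes at (194,223), (180,271) and (258,265), and the bare stone at (331,275). By the description I choose (218,258). The rail's open end is at about (390,200), its clamp at (315,217), the thumb bar at (340,195) and the tray at (463,244). Next is a close crop.

```bash
cat > h.py <<'E'
from plant import bot
import cv2,numpy as np
from scipy.spatial.transform import Rotation as R
def ray(n,uv,cal=None):
    c=cal or bot.get_calibration(n);f=200/np.tan(np.radians(c['vfov']/2))
    d=np.array([uv[0]-c['cx'],uv[1]-c['cy']])/f
    if n=='wrist':
        r=np.hypot(*d);v=np.array([*(d/r*np.sin(r)),np.cos(r)]) if r>0 else np.array([0,0,1.])
    else: v=np.array([*d,1.])
    return c['eye'],R.from_euler('xyz',c['rotation']).apply(v)
def world(n,uv,z,cal=None):
    e,v=ray(n,uv,cal);return e+v*(z-e[2])/v[2]
def pix(n,p,cal=None):
    c=cal or bot.get_calibration(n);f=200/np.tan(np.radians(c['vfov']/2))
    v=R.from_euler('xyz',c['rotation']).inv().apply(np.asarray(p,float)-c['eye'])
    if n=='wrist':
        r=np.arctan2(np.hypot(v[0],v[1]),v[2]);q=v[:2]/max(np.hypot(v[0],v[1]),1e-9)*r
    else: q=v[:2]/v[2]
    return q*f+[c['cx'],c['cy']]
E
python3 - <<'E'
from h import *
i=cv2.imread('pics/top0.png')
def cr(x,y,w,h,s): return cv2.resize(i[y:y+h,x:x+w],None,fx=s,fy=s,interpolation=cv2.INTER_CUBIC)
a=cr(295,180,130,65,6)   # 780x390
b=np.hstack([cr(200,240,52,34,6),cr(430,210,78,68,6)[:204*2:2,::2]]) if 0 else None
c=cr(200,243,40,32,6);t=cr(432,214,60,60,3)
out=np.zeros((590,780,3),np.uint8);out[:390]=a;out[395:395+192,:240]=c;out[395:395+180,300:480]=t
cv2.imwrite('pics/crop1.png',out)
for uv,z in [((218,258),26),((390,200),28),((315,217),61),((340,195),31),((463,244),22)]:print(uv,world('top',uv,z).round())
E
```

```text
(218, 258) [446. 343.  26.]
(390, 200) [ 590. -135.   28.]
(315, 217) [547.  73.  61.]
(340, 195) [608.   3.  31.]
(463, 244) [ 464. -327.   22.]
```

View pics/crop1.png

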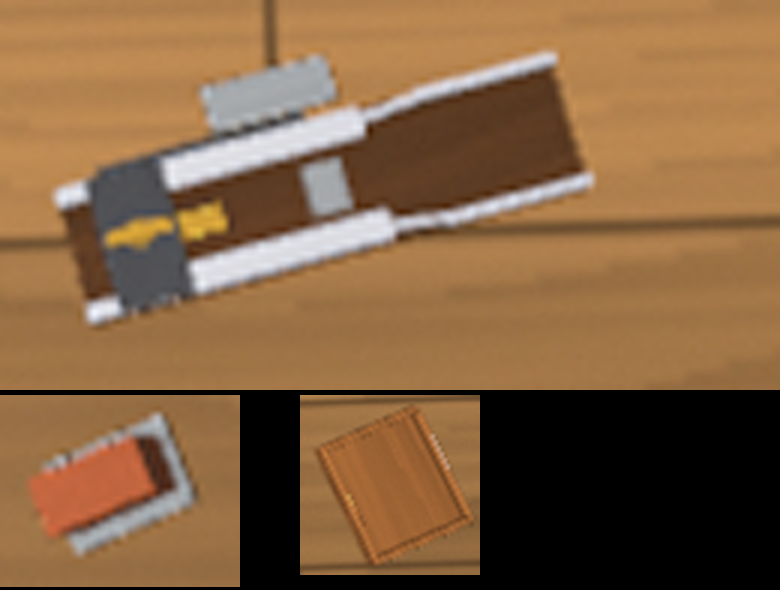

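Run:
```python
from h import *
from scipy.optimize import least_squares as LS
def fit(model,uvs,g,n='top'):
    cal=bot.get_calibration(n);W=np.array([world(n,u,m[2],cal)[:2] for u,m in zip(uvs,model)])
    def res(p):
        c,s=np.cos(p[2]),np.sin(p[2]);M=np.array(model)[:,:2]@np.array([[c,s],[-s,c]])+p[:2]
        return (M-W).ravel()
    r=LS(res,g);return r.x,res(r.x).round(1)
A=lambda x,y:(295+x/6,180+y/6);C=lambda x,y:(200+x/6,243+(y-395)/6);T=lambda x,y:(432+(x-300)/3,214+(y-395)/3)
# rail y=-32 side is image top
print('rail',fit([(-115,-32,28),(-115,32,28),(125,-32,28),(125,32,28)],[A(555,54),A(594,180),A(55,195),A(90,322)],[570,-20,1.8]))
print('bar',world('top',A(270,92),31.5), 'clampfront',world('top',A(175,225),61))
print('car',fit([(26,14,52),(26,-14,52),(-26,-14,52),(-26,14,52)],[C(50,535),C(30,483),C(135,437),C(157,490)],[446,343,1.9]))
print('tray',fit([(50,57.5,22),(50,-57.5,22),(-50,-57.5,22),(-50,57.5,22)],[T(415,406),T(473,520),T(376,565),T(318,449)],[464,-327,0.4]))
```

```text
rail (array([563.98942307, -25.30245205,   1.81496381]), array([ 1.4,  0.7, -1.5, -0.3,  1.7,  0.2, -1.6, -0.6]))
bar [607.42231889   2.81532093  31.5       ] clampfront [544.50051487  48.49986372  61.        ]
car (array([445.50256675, 341.77168673,   1.95043252]), array([-1.8,  0. ,  1.2,  1.1,  1.5, -0.4, -0.9, -0.7]))
tray (array([ 464.40169212, -329.09242731,   -1.18180958]), array([ 1.4, -0.4, -0.5, -1.4, -1. ,  1. ,  0.1,  0.9]))
```

```bash
cat >> h.py <<'E'
def plan(p,yaw,wps,q=0.01):
    """wps: (x,y,z,yaw,rows). prints tool-frame rows; a row's shift is taken along the axes before its spin"""
    p=np.array(p,float);out=[]
    for *g,ya,n in wps:
        for k in range(n):
            M=R.from_euler('xyz',[np.pi,0,yaw])
            d=np.round(M.inv().apply((np.array(g)-p)/(n-k))/80/q)*q
            s=np.round(np.clip(-(ya-yaw)/(n-k)/.1,-1,1)/q)*q
            p=p+M.apply(d*80);yaw-=s*.1
            out.append('{"xyz":[%g,%g,%g],"spin":%g}'%(*(d+0.).round(3),s+0.))
    for i in range(0,len(out),10):print('['+','.join(out[i:i+10])+']',10-len(out[i:i+10]),'pad')
    print('ends',p.round(1),round(yaw,3))
E
python3 - <<'E'
from h import *
plan([208.2,-482,226.7],.408,[(480,-40,226.7,1.4,10),(445.5,342,130,1.95,8)],.05)
E
```

```text
[{"xyz":[0.55,-0.35,0],"spin":-1},{"xyz":[0.55,-0.3,0],"spin":-1},{"xyz":[0.6,-0.25,0],"spin":-1},{"xyz":[0.6,-0.2,0],"spin":-1},{"xyz":[0.65,-0.15,0],"spin":-1},{"xyz":[0.65,-0.1,0],"spin":-1},{"xyz":[0.65,0,0],"spin":-1},{"xyz":[0.65,0.05,0],"spin":-0.95},{"xyz":[0.65,0.1,0],"spin":-1},{"xyz":[0.6,0.2,0],"spin":-0.95}] 0 pad
[{"xyz":[0.6,-0.15,0.15],"spin":-0.7},{"xyz":[0.6,-0.1,0.15],"spin":-0.7},{"xyz":[0.6,-0.1,0.15],"spin":-0.7},{"xyz":[0.6,-0.05,0.15],"spin":-0.7},{"xyz":[0.6,0,0.15],"spin":-0.7},{"xyz":[0.6,0.05,0.15],"spin":-0.65},{"xyz":[0.6,0.1,0.15],"spin":-0.7},{"xyz":[0.55,0.15,0.15],"spin":-0.65}] 2 pad
ends [445.8 342.7 130.7] 1.948
```

Request:
{"method": "jog_arm", "body": {"targets": [{"xyz":[0.55,-0.35,0],"spin":-1},{"xyz":[0.55,-0.3,0],"spin":-1},{"xyz":[0.6,-0.25,0],"spin":-1},{"xyz":[0.6,-0.2,0],"spin":-1},{"xyz":[0.65,-0.15,0],"spin":-1},{"xyz":[0.65,-0.1,0],"spin":-1},{"xyz":[0.65,0,0],"spin":-1},{"xyz":[0.65,0.05,0],"spin":-0.95},{"xyz":[0.65,0.1,0],"spin":-1},{"xyz":[0.6,0.2,0],"spin":-0.95}]}}

```text
time: 1.35
tool_pos: [480.6, -39.3, 226.5]
tcp_rot: [-3.141, 0.0, 1.401]
contact_force: [0.4, -0.9, -0.2]
grip_width: 92.0
finger_force: 0.0
```

Request:
{"method": "jog_arm", "body": {"targets": [{"xyz":[0.6,-0.15,0.15],"spin":-0.7},{"xyz":[0.6,-0.1,0.15],"spin":-0.7},{"xyz":[0.6,-0.1,0.15],"spin":-0.7},{"xyz":[0.6,-0.05,0.15],"spin":-0.7},{"xyz":[0.6,0,0.15],"spin":-0.7},{"xyz":[0.6,0.05,0.15],"spin":-0.65},{"xyz":[0.6,0.1,0.15],"spin":-0.7},{"xyz":[0.55,0.15,0.15],"spin":-0.65},{"xyz":[0,0,0],"spin":0},{"xyz":[0,0,0],"spin":0}]}}

```text
time: 2.6
tool_pos: [445.7, 342.1, 130.3]
tcp_rot: [-3.14, 0.001, 1.948]
contact_force: [-1.0, -0.7, -0.4]
grip_width: 91.8
finger_force: 0.0
```

Run:
```python
from h import *
o=bot.get_obs();print(o['time'],o['tool_pos'],o['tcp_rot'],o['contact_force'])
c=bot.get_calibration('wrist');print(c)
cv2.imwrite('pics/w1.png',bot.capture('wrist'))
y=1.9504;ex=np.array([np.cos(y),np.sin(y),0]);ey=np.array([-np.sin(y),np.cos(y),0])
for a,b in((26,14),(26,-14),(-26,-14),(-26,14)):print(pix('wrist',np.array([445.5,341.8,52])+a*ex+b*ey,c).round(1))
```

```text
2.6 [445.68754096 342.14663808 130.31575212] [-3.14043335e+00  6.15951025e-04  1.94770903e+00] [-0.96453733 -0.72080712 -0.43423191]
{'vfov': 65.70646984690485, 'cx': 318.3314191252523, 'cy': 199.64308361157578, 'eye': array([419.95985042, 407.54485027, 287.76445245]), 'rotation': array([2.87665961e+00, 1.76983745e-04, 3.78601914e-01])}
[299.5 175.5]
[335.7 175.4]
[334.8 237.9]
[300.7 237.9]
```

View pics/w1.png

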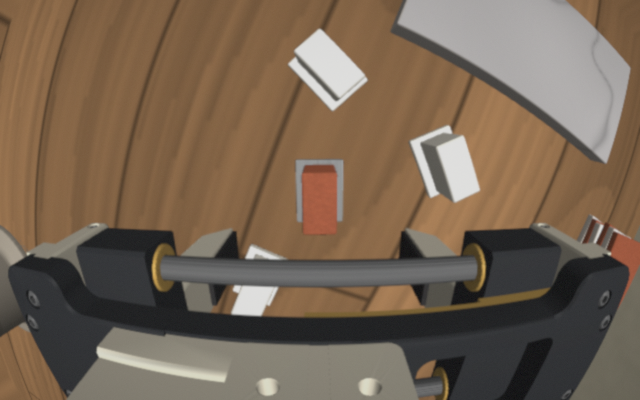

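The wrist view shows the red carrier at (319,206), within about 1 mm of where I predicted it, with white ones around it at (328,68), (445,162) and (258,280). The choice is confirmed, so I descend with the fingers part open and grip.

Request:
{"method": "jog_arm", "body": {"targets": [{"xyz":[0,0.01,0],"spin":0},{"xyz":[0,0,0],"spin":0},{"xyz":[0,0,0.3],"spin":0},{"xyz":[0,0,0.4],"spin":0},{"xyz":[0,0,0.3],"spin":0},{"xyz":[0,0,0.2],"spin":0},{"xyz":[0,0,0.13],"spin":0},{"xyz":[0,0,0],"spin":0},{"xyz":[0,0,0],"spin":0},{"xyz":[0,0,0],"spin":0}], "gripper": 55}}

```text
time: 3.9
tool_pos: [447.1, 343.3, 25.1]
tcp_rot: [3.14, -0.0, 1.948]
contact_force: [0.2, 0.1, 0.8]
grip_width: 50.7
finger_force: 0.0
```

Request:
{"method": "jog_arm", "body": {"targets": [{"xyz":[0,0,0],"spin":0},{"xyz":[0,0,0],"spin":0},{"xyz":[0,0,0],"spin":0},{"xyz":[0,0,0],"spin":0},{"xyz":[0,0,0],"spin":0},{"xyz":[0,0,0],"spin":0},{"xyz":[0,0,0],"spin":0},{"xyz":[0,0,0],"spin":0},{"xyz":[0,0,0],"spin":0},{"xyz":[0,0,0],"spin":0}], "gripper": 0}}

```text
time: 5.15
tool_pos: [446.6, 343.0, 24.4]
tcp_rot: [-3.142, 0.0, 1.948]
contact_force: [-2.6, -0.8, 4.5]
grip_width: 27.8
finger_force: 30.0
```

Run:
```python
from h import *
o=bot.get_obs();print(o['time'],o['tool_pos'],o['tcp_rot'],o['contact_force'],o['grip_width'],o['finger_force'])
y=1.815;L=np.array([563.99,-25.3])-80*np.array([np.cos(y),np.sin(y)]);print(L)
p=o['tool_pos']
plan(p,o['tcp_rot'][2],[(*p[:2],110,1.95,3),(*L,110,1.815,10),(*L,110,1.815,1)],.01)
```

```text
5.15 [446.64684846 342.96619029  24.36856247] [-3.14156217e+00  6.35775535e-05  1.94782700e+00] [-2.56699516 -0.7889613   4.54620838] 27.812432352271124 29.98515486717224
[ 583.33269613 -102.92641372]
[{"xyz":[0,0,-0.36],"spin":-0.01},{"xyz":[0,0,-0.36],"spin":-0.01},{"xyz":[0,0,-0.35],"spin":0},{"xyz":[-0.58,-0.05,0],"spin":0.13},{"xyz":[-0.58,-0.04,0],"spin":0.14},{"xyz":[-0.58,-0.03,0],"spin":0.13},{"xyz":[-0.58,-0.02,0],"spin":0.14},{"xyz":[-0.58,-0.02,0],"spin":0.13},{"xyz":[-0.58,-0.01,0],"spin":0.14},{"xyz":[-0.59,0,0],"spin":0.13}] 0 pad
[{"xyz":[-0.58,0.01,0],"spin":0.14},{"xyz":[-0.59,0.02,0],"spin":0.13},{"xyz":[-0.58,0.02,0],"spin":0.14},{"xyz":[0,0,0],"spin":0}] 6 pad
ends [ 583.4 -102.6  110. ] 1.815
```

Request:
{"method": "jog_arm", "body": {"targets": [{"xyz":[0,0,-0.36],"spin":0},{"xyz":[0,0,-0.36],"spin":0},{"xyz":[0,0,-0.35],"spin":0},{"xyz":[-0.58,-0.05,0],"spin":0.13},{"xyz":[-0.58,-0.04,0],"spin":0.13},{"xyz":[-0.58,-0.03,0],"spin":0.13},{"xyz":[-0.58,-0.02,0],"spin":0.13},{"xyz":[-0.58,-0.02,0],"spin":0.13},{"xyz":[-0.58,-0.01,0],"spin":0.13},{"xyz":[-0.59,0,0],"spin":0.14}]}}

```text
time: 6.4
tool_pos: [542.0, 29.6, 109.3]
tcp_rot: [-3.141, -0.0, 1.855]
contact_force: [0.8, 0.5, -1.4]
grip_width: 28.0
finger_force: 30.0
```

Request:
{"method": "jog_arm", "body": {"targets": [{"xyz":[-0.58,0.01,0],"spin":0.13},{"xyz":[-0.59,0.02,0],"spin":0.14},{"xyz":[-0.58,0.02,0],"spin":0.14},{"xyz":[0,0,0],"spin":0},{"xyz":[0,0,0],"spin":0},{"xyz":[0,0,0],"spin":0},{"xyz":[0,0,0],"spin":0},{"xyz":[0,0,0],"spin":0},{"xyz":[0,0,0],"spin":0},{"xyz":[0,0,0],"spin":0}]}}

```text
time: 7.65
tool_pos: [583.3, -102.6, 110.0]
tcp_rot: [3.141, 0.0, 1.815]
contact_force: [0.2, 0.1, -1.0]
grip_width: 27.8
finger_force: 30.0
```

Run:
```python
from h import *
o=bot.get_obs();print(o['time'],o['tool_pos'],o['tcp_rot'],o['contact_force'],o['grip_width'])
c=bot.get_calibration('wrist')
im=bot.capture('wrist');cv2.imwrite('pics/w2.png',im)
def rp(x,y,z,yaw=1.815,O=(564,-25.3)):
    k,s=np.cos(yaw),np.sin(yaw);return np.array([O[0]+k*x-s*y,O[1]+s*x+k*y,z])
for q in((-115,-32,28),(-115,32,28),(-50,-32,28),(-50,32,28),(-20,-32,32),(-20,32,32),(125,-32,28),(125,32,28),(17,-48,31.5),(-80,0,16)):
    u=pix('wrist',rp(*q),c);print(q,u.round(1))
    cv2.drawMarker(im,tuple(int(v) for v in u.round()),(0,255,0),0,7)
big=cv2.resize(im[0:400,60:580],None,fx=1.5,fy=1.5,interpolation=cv2.INTER_CUBIC)
cv2.imwrite('pics/w2b.png',big);print(big.shape)
```

```text
7.65 [ 583.30586609 -102.55998762  109.9640284 ] [3.14148757e+00 1.58874349e-04 1.81494326e+00] [ 0.22173954  0.06904872 -1.03352348] 27.816831460211446
(-115, -32, 28) [355.7 246.2]
(-115, 32, 28) [280.  246.1]
(-50, -32, 28) [358.6 170. ]
(-50, 32, 28) [277.3 169.9]
(-20, -32, 32) [360.1 132.1]
(-20, 32, 32) [275.9 132. ]
(125, -32, 28) [358.1 -39.4]
(125, 32, 28) [278.5 -39.6]
(17, -48, 31.5) [381.3  84.9]
(-80, 0, 16) [317.9 202.5]
(600, 780, 3)
```

View pics/w2b.png

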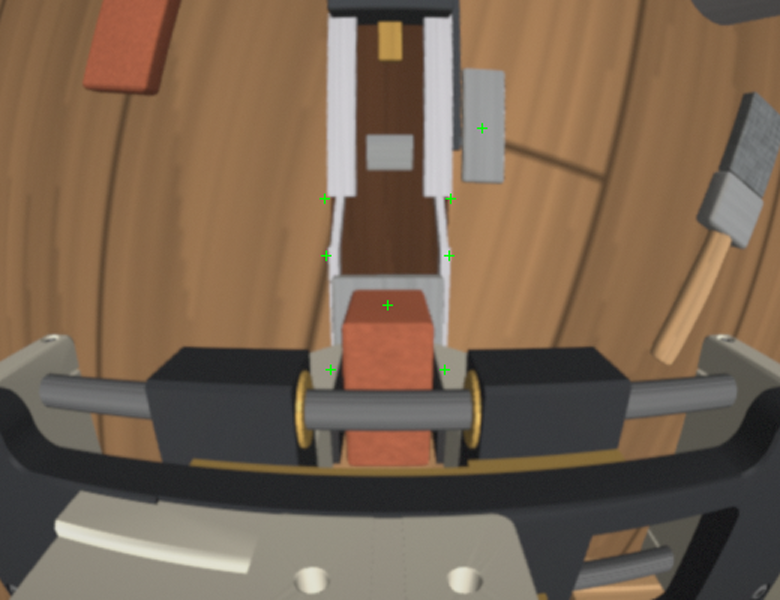

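The wrist view shows the lip ends at big-crop (328,196) and (452,196), so the rail lies about 1 mm towards its -y side of my estimate. The bar's centre at (483,126) puts it near rail x = 18, so home should be at about x = 43. I set the carrier down on the landing.

Request:
{"method": "jog_arm", "body": {"targets": [{"xyz":[0,0.01,0.2],"spin":0},{"xyz":[0,0,0.25],"spin":0},{"xyz":[0,0,0.2],"spin":0},{"xyz":[0,0,0.1],"spin":0},{"xyz":[0,0,0.05],"spin":0},{"xyz":[0,0,0.03],"spin":0},{"xyz":[0,0,0.02],"spin":0},{"xyz":[0,0,0],"spin":0},{"xyz":[0,0,0],"spin":0},{"xyz":[0,0,0],"spin":0}]}}

```text
time: 8.95
tool_pos: [584.1, -102.5, 42.1]
tcp_rot: [3.141, 0.0, 1.815]
contact_force: [-0.5, 0.7, -1.5]
grip_width: 27.8
finger_force: 30.0
```

Run:
```python
from h import *
o=bot.get_obs();print(o['time'],o['tool_pos'],o['contact_force'],o['moment'],o['grip_width'])
```

```text
8.95 [ 584.14130023 -102.47730159   42.0978869 ] [-0.46148903  0.68421915 -1.46894209] [ 0.02947277 -0.12218731  0.02085877] 27.778869909239535
```

Request:
{"method": "jog_arm", "body": {"targets": [{"xyz":[0,0,0.01],"spin":0},{"xyz":[0,0,0.01],"spin":0},{"xyz":[0,0,0],"spin":0},{"xyz":[0,0,0],"spin":0},{"xyz":[0,0,0],"spin":0},{"xyz":[0,0,0],"spin":0},{"xyz":[0,0,0],"spin":0},{"xyz":[0,0,0],"spin":0},{"xyz":[0,0,0],"spin":0},{"xyz":[0,0,0],"spin":0}]}}

```text
time: 10.2
tool_pos: [584.1, -102.5, 40.4]
tcp_rot: [3.142, 0.0, 1.815]
contact_force: [0.1, 0.1, -0.3]
grip_width: 27.8
finger_force: 30.0
```

Request:
{"method": "jog_arm", "body": {"targets": [{"xyz":[0,0,0],"spin":0},{"xyz":[0,0,0],"spin":0},{"xyz":[0,0,0],"spin":0},{"xyz":[0,0,0],"spin":0},{"xyz":[0,0,-0.3],"spin":0},{"xyz":[0,0,-0.3],"spin":0},{"xyz":[-0.3,0,0],"spin":0},{"xyz":[-0.3,0,0],"spin":0},{"xyz":[0,0,0],"spin":0},{"xyz":[0,0,0],"spin":0}], "gripper": 45}}

```text
time: 11.45
tool_pos: [595.0, -149.4, 87.1]
tcp_rot: [-3.14, -0.001, 1.814]
contact_force: [0.5, 0.6, 0.5]
grip_width: 41.6
finger_force: 0.0
```

Run:
```python
from h import *
o=bot.get_obs();print(o['time'],o['tool_pos'],o['contact_force'],o['grip_width'])
cv2.imwrite('pics/w3.png',bot.capture('wrist')[0:400,60:580])
```

```text
11.45 [ 595.02005747 -149.35232329   87.14865526] [0.53652671 0.62873487 0.5279952 ] 41.56151748817766
```

View pics/w3.png

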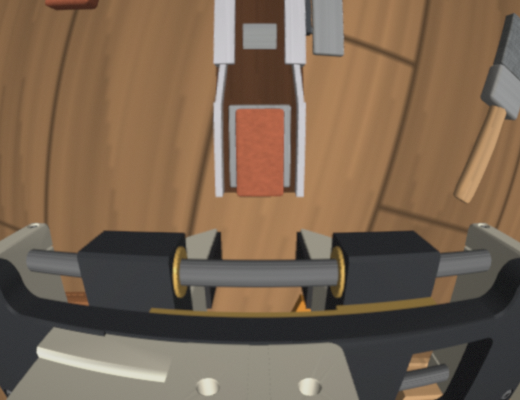

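The carrier stands straight in the landing, with its block at (260,152) between the walls. I close the fingers, lower them behind it and push.

Request:
{"method": "jog_arm", "body": {"targets": [{"xyz":[0,0,0],"spin":0},{"xyz":[0,0,0],"spin":0},{"xyz":[0,0,0.15],"spin":0},{"xyz":[0,0,0.2],"spin":0},{"xyz":[0,0,0.2],"spin":0},{"xyz":[0,0,0.06],"spin":0},{"xyz":[0,0,0],"spin":0},{"xyz":[0,0,0],"spin":0},{"xyz":[0,0,0],"spin":0},{"xyz":[0,0,0],"spin":0}], "gripper": 0}}

```text
time: 12.75
tool_pos: [595.9, -149.1, 39.9]
tcp_rot: [3.141, 0.001, 1.815]
contact_force: [-0.5, 0.4, 0.1]
grip_width: 0.2
finger_force: 0.0
```

Request:
{"method": "jog_arm", "body": {"targets": [{"xyz":[0.06,0,0],"spin":0},{"xyz":[0.06,0,0],"spin":0},{"xyz":[0.06,0,0],"spin":0},{"xyz":[0.08,0,0],"spin":0},{"xyz":[0.08,0,0],"spin":0},{"xyz":[0.08,0,0],"spin":0},{"xyz":[0.08,0,0],"spin":0},{"xyz":[0.08,0,0],"spin":0},{"xyz":[0.08,0,0],"spin":0},{"xyz":[0.08,0,0],"spin":0}]}}

```text
time: 14.0
tool_pos: [581.3, -91.3, 39.6]
tcp_rot: [3.141, 0.0, 1.815]
contact_force: [-0.5, -1.2, 0.4]
grip_width: 0.6
finger_force: 0.9
```

```bash
cat >> h.py <<'E'
def st():
    o=bot.get_obs();k,s=np.cos(1.815),np.sin(1.815);d=o['tool_pos'][:2]-[565,-25];f=o['contact_force']
    print('t',round(o['time'],2),'rail xy z',round(k*d[0]+s*d[1],1),round(-s*d[0]+k*d[1],1),o['tool_pos'][2].round(1),'F rail',round(k*f[0]+s*f[1],1),round(-s*f[0]+k*f[1],1),f[2].round(1),'grip',o['grip_width'].round(1))
E
python3 -c "from h import *;st()"
```

```text
Traceback (most recent call last):
  File "h.py", line 34, in st
    print('t',round(o['time'],2),'rail xy z',round(k*d[0]+s*d[1],1),round(-s*d[0]+k*d[1],1),o['tool_pos'][2].round(1),'F rail',round(k*f[0]+s*f[1],1),round(-s*f[0]+k*f[1],1),f[2].round(1),'grip',o['grip_width'].round(1))
                                                                                                                                                                                                   ^^^^^^^^^^^^^^^^^^^^^
AttributeError: 'float' object has no attribute 'round'
```

Request:
{"method": "jog_arm", "body": {"targets": [{"xyz":[0.05,0,0],"spin":0},{"xyz":[0.05,0,0],"spin":0},{"xyz":[0.05,0,0],"spin":0},{"xyz":[0.05,0,0],"spin":0},{"xyz":[0.05,0,0],"spin":0},{"xyz":[0.05,0,0],"spin":0},{"xyz":[0.05,0,0],"spin":0},{"xyz":[0.05,0,0],"spin":0},{"xyz":[0.05,0,0],"spin":0},{"xyz":[0.05,0,0],"spin":0}]}}

```text
time: 15.25
tool_pos: [571.6, -52.5, 39.6]
tcp_rot: [3.142, 0.0, 1.815]
contact_force: [0.1, -2.5, 0.2]
grip_width: 0.4
finger_force: 0.8
```

```bash
sed -i "s/o\['grip_width'\].round(1)/round(float(o['grip_width']),1)/" h.py
python3 - <<'E'
from h import *
st();cv2.imwrite('pics/w4.png',bot.capture('wrist'))
E
```

```text
t 15.25 rail xy z -28.3 0.2 39.6 F rail -2.4 0.5 0.2 grip 0.4
```

View pics/w4.png

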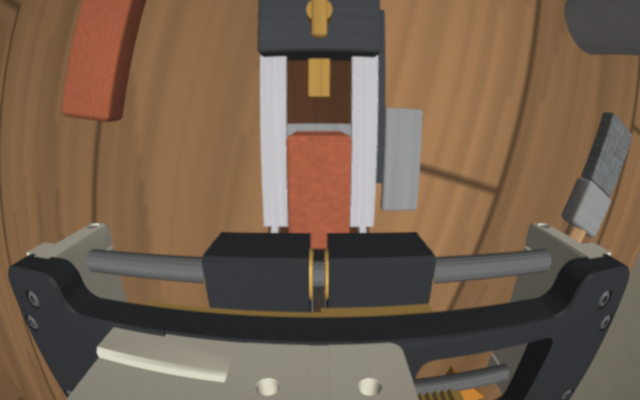

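The carrier is under the lips with its sole front at (319,124). The plunger tip is at (319,97), about 20 mm ahead. I go on slowly.

Request:
{"method": "jog_arm", "body": {"targets": [{"xyz":[0.03,0,0],"spin":0},{"xyz":[0.03,0,0],"spin":0},{"xyz":[0.03,0,0],"spin":0},{"xyz":[0.03,0,0],"spin":0},{"xyz":[0.03,0,0],"spin":0},{"xyz":[0.03,0,0],"spin":0},{"xyz":[0.03,0,0],"spin":0},{"xyz":[0.03,0,0],"spin":0},{"xyz":[0.03,0,0],"spin":0},{"xyz":[0.03,0,0],"spin":0}]}}

```text
time: 16.55
tool_pos: [566.8, -30.8, 40.3]
tcp_rot: [3.14, 0.003, 1.815]
contact_force: [1.0, -7.8, 4.9]
grip_width: 0.3
finger_force: 3.9
```

```bash
python3 -c "from h import *;st()"
```

```text
t 16.55 rail xy z -6.0 -0.4 40.3 F rail -7.8 1.0 4.9 grip 0.3
```

Request:
{"method": "jog_arm", "body": {"targets": [{"xyz":[0.01,0,0],"spin":0},{"xyz":[0.01,0,0],"spin":0},{"xyz":[0.01,0,0],"spin":0},{"xyz":[0.01,0,0],"spin":0},{"xyz":[0.01,0,0],"spin":0},{"xyz":[0.01,0,0],"spin":0},{"xyz":[0.01,0,0],"spin":0},{"xyz":[0.01,0,0],"spin":0},{"xyz":[0.01,0,0],"spin":0},{"xyz":[0.01,0,0],"spin":0}]}}

```text
time: 17.8
tool_pos: [565.1, -23.3, 40.4]
tcp_rot: [3.14, 0.003, 1.815]
contact_force: [1.1, -9.8, 5.1]
grip_width: 0.3
finger_force: 4.3
```

```bash
python3 -c "from h import *;st()"
```

```text
t 17.8 rail xy z 1.7 -0.5 40.4 F rail -9.8 1.3 5.1 grip 0.3
```

Request:
{"method": "jog_arm", "body": {"targets": [{"xyz":[0.01,0,0],"spin":0},{"xyz":[0.01,0,0],"spin":0},{"xyz":[0.01,0,0],"spin":0},{"xyz":[0.01,0,0],"spin":0},{"xyz":[0.01,0,0],"spin":0},{"xyz":[0,0,0],"spin":0},{"xyz":[0,0,0],"spin":0},{"xyz":[0,0,0],"spin":0},{"xyz":[0,0,0],"spin":0},{"xyz":[0,0,0],"spin":0}]}}

```text
time: 19.05
tool_pos: [564.2, -19.5, 40.4]
tcp_rot: [3.139, 0.003, 1.815]
contact_force: [1.3, -8.5, 5.3]
grip_width: 0.6
finger_force: 4.3
```

```bash
python3 -c "from h import *;st()"
```

```text
t 19.05 rail xy z 5.6 -0.5 40.4 F rail -8.5 0.8 5.3 grip 0.6
```

Request:
{"method": "jog_arm", "body": {"targets": [{"xyz":[0.01,0,0],"spin":0},{"xyz":[0.01,0,0],"spin":0},{"xyz":[0.01,0,0],"spin":0},{"xyz":[0,0,0],"spin":0},{"xyz":[0,0,0],"spin":0},{"xyz":[0,0,0],"spin":0},{"xyz":[0,0,0],"spin":0},{"xyz":[0,0,0],"spin":0},{"xyz":[0,0,0],"spin":0},{"xyz":[0,0,0],"spin":0}]}}

```text
time: 20.3
tool_pos: [563.3, -16.9, 40.1]
tcp_rot: [3.14, 0.003, 1.815]
contact_force: [1.4, -8.5, 4.0]
grip_width: 0.4
finger_force: 4.1
```

```bash
python3 -c "from h import *;st()"
```

```text
t 20.3 rail xy z 8.2 -0.3 40.1 F rail -8.6 0.7 4.0 grip 0.4
```

Request:
{"method": "jog_arm", "body": {"targets": [{"xyz":[0.01,0,0],"spin":0},{"xyz":[0.01,0,0],"spin":0},{"xyz":[0,0,0],"spin":0},{"xyz":[0,0,0],"spin":0},{"xyz":[0,0,0],"spin":0},{"xyz":[0,0,0],"spin":0},{"xyz":[0,0,0],"spin":0},{"xyz":[0,0,0],"spin":0},{"xyz":[0,0,0],"spin":0},{"xyz":[0,0,0],"spin":0}]}}

```text
time: 21.55
tool_pos: [563.1, -16.1, 40.3]
tcp_rot: [3.14, 0.004, 1.815]
contact_force: [0.6, -11.1, 3.6]
grip_width: 0.3
finger_force: 5.6
```

```bash
python3 -c "from h import *;st()"
```

```text
t 21.55 rail xy z 9.0 -0.3 40.3 F rail -10.9 2.1 3.6 grip 0.3
```

Request:
{"method": "jog_arm", "body": {"targets": [{"xyz":[0.01,0,0],"spin":0},{"xyz":[0.01,0,0],"spin":0},{"xyz":[0,0,0],"spin":0},{"xyz":[0,0,0],"spin":0},{"xyz":[0,0,0],"spin":0},{"xyz":[0,0,0],"spin":0},{"xyz":[0,0,0],"spin":0},{"xyz":[0,0,0],"spin":0},{"xyz":[0,0,0],"spin":0},{"xyz":[0,0,0],"spin":0}]}}

```text
time: 22.8
tool_pos: [563.1, -15.8, 40.8]
tcp_rot: [3.139, 0.006, 1.815]
contact_force: [-0.0, -16.7, 7.2]
grip_width: 0.4
finger_force: 8.1
```

```bash
python3 -c "from h import *;st()"
```

```text
t 22.8 rail xy z 9.3 -0.4 40.8 F rail -16.2 4.0 7.2 grip 0.4
```

The push force rises with almost no travel, which means the stop has been reached gently at 16 N. I back off and look.

Request:
{"method": "jog_arm", "body": {"targets": [{"xyz":[-0.05,0,0],"spin":0},{"xyz":[-0.15,0,0],"spin":0},{"xyz":[-0.1,0,0],"spin":0},{"xyz":[0,0,-0.3],"spin":0},{"xyz":[0,0,-0.3],"spin":0},{"xyz":[0,0,0],"spin":0},{"xyz":[0,0,0],"spin":0},{"xyz":[0,0,0],"spin":0},{"xyz":[0,0,0],"spin":0},{"xyz":[0,0,0],"spin":0}]}}

```text
time: 24.05
tool_pos: [567.3, -35.6, 87.1]
tcp_rot: [-3.141, -0.0, 1.815]
contact_force: [0.5, -0.4, 0.1]
grip_width: 0.3
finger_force: 0.0
```

Run:
```python
from h import *
st();c=bot.get_calibration('wrist');im=bot.capture('wrist')
k,s=np.cos(1.815),np.sin(1.815)
rp=lambda x,y,z:np.array([565+k*x-s*y,-25+s*x+k*y,z])
for q in((17.5,-48,31.5),(43,0,68),(13,0,24),(-20,0,32)):print(q,pix('wrist',rp(*q),c).round(1))
cv2.imwrite('pics/w5.png',cv2.resize(im[0:260,190:480],None,fx=2,fy=2,interpolation=cv2.INTER_CUBIC))
```

```text
t 24.05 rail xy z -10.9 0.4 87.1 F rail -0.5 -0.3 0.1 grip 0.3
(17.5, -48, 31.5) [386.  178.3]
(43, 0, 68) [318.7 146.3]
(13, 0, 24) [318.6 181.9]
(-20, 0, 32) [318.5 228.4]
```

View pics/w5.png

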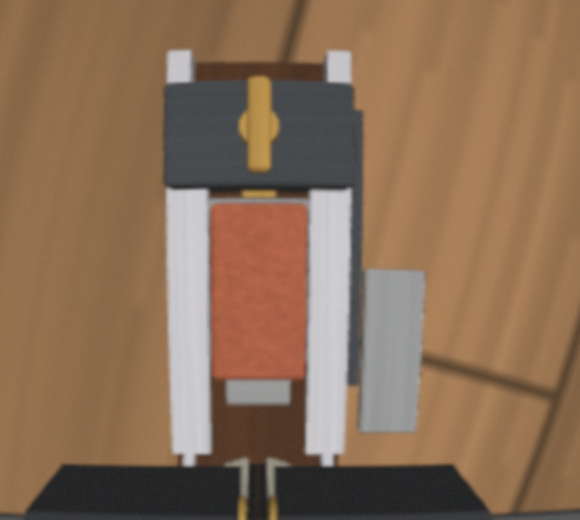

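The carrier is held home by itself, its block at (258,290) in the crop, with the tooth plate showing behind it. The bar's centre at (392,350) is at rail x of about 19.5. I go above the bar with the hand turned a quarter.

Run:
```python
from h import *
k,s=np.cos(1.815),np.sin(1.815)
T=(565+k*19.5+s*48.5,-25+s*19.5-k*48.5);print(T)
o=bot.get_obs()
plan(o['tool_pos'],o['tcp_rot'][2],[(*T,87,.265,16),(*T,47,.245,4)],.01)
```

```text
(np.float64(607.346231133957), np.float64(5.647947871749881))
[{"xyz":[0.02,0.04,0],"spin":0.97},{"xyz":[0.03,0.04,0],"spin":0.97},{"xyz":[0.03,0.03,0],"spin":0.97},{"xyz":[0.03,0.03,0],"spin":0.97},{"xyz":[0.04,0.03,0],"spin":0.97},{"xyz":[0.04,0.02,0],"spin":0.97},{"xyz":[0.04,0.02,0],"spin":0.97},{"xyz":[0.04,0.01,0],"spin":0.97},{"xyz":[0.04,0.01,0],"spin":0.97},{"xyz":[0.05,0.01,0],"spin":0.97}] 0 pad
[{"xyz":[0.04,0,0],"spin":0.97},{"xyz":[0.05,0,0],"spin":0.97},{"xyz":[0.04,-0.01,0],"spin":0.96},{"xyz":[0.04,-0.01,0],"spin":0.97},{"xyz":[0.04,-0.02,0],"spin":0.96},{"xyz":[0.05,-0.02,0],"spin":0.97},{"xyz":[0,0,0.13],"spin":0.05},{"xyz":[0,0,0.12],"spin":0.05},{"xyz":[0,0,0.13],"spin":0.05},{"xyz":[0,0,0.12],"spin":0.05}] 0 pad
ends [607.5   5.9  47.2] 0.245
```

Request:
{"method": "jog_arm", "body": {"targets": [{"xyz":[0.02,0.04,0],"spin":0.97},{"xyz":[0.03,0.04,0],"spin":0.97},{"xyz":[0.03,0.03,0],"spin":0.97},{"xyz":[0.03,0.03,0],"spin":0.97},{"xyz":[0.04,0.03,0],"spin":0.97},{"xyz":[0.04,0.02,0],"spin":0.97},{"xyz":[0.04,0.02,0],"spin":0.97},{"xyz":[0.04,0.01,0],"spin":0.97},{"xyz":[0.04,0.01,0],"spin":0.97},{"xyz":[0.05,0.01,0],"spin":0.97}]}}

```text
time: 25.35
tool_pos: [592.9, -9.9, 87.4]
tcp_rot: [-3.142, 0.0, 0.842]
contact_force: [-0.4, -0.1, -1.1]
grip_width: 0.5
finger_force: 0.0
```

Request:
{"method": "jog_arm", "body": {"targets": [{"xyz":[0.04,0,0],"spin":0.97},{"xyz":[0.05,0,0],"spin":0.97},{"xyz":[0.04,-0.01,0],"spin":0.97},{"xyz":[0.04,-0.01,0],"spin":0.97},{"xyz":[0.04,-0.02,0],"spin":0.97},{"xyz":[0.05,-0.02,0],"spin":0.97},{"xyz":[0,0,0.13],"spin":0.05},{"xyz":[0,0,0.12],"spin":0.05},{"xyz":[0,0,0.13],"spin":0.05},{"xyz":[0,0,0.12],"spin":0.05}]}}

```text
time: 26.6
tool_pos: [607.3, 5.7, 46.5]
tcp_rot: [-3.141, 0.001, 0.243]
contact_force: [-0.4, 0.8, 0.1]
grip_width: 0.5
finger_force: 0.0
```

```bash
python3 -c "from h import *;st()"
```

```text
t 26.6 rail xy z 19.6 -48.5 46.5 F rail 0.8 0.2 0.1 grip 0.5
```

Request:
{"method": "jog_arm", "body": {"targets": [{"xyz":[0,0,0.08],"spin":0},{"xyz":[0,0,0.08],"spin":0},{"xyz":[0,0,0.02],"spin":0},{"xyz":[0,0,0.02],"spin":0},{"xyz":[0,0,0.02],"spin":0},{"xyz":[0,0,0.02],"spin":0},{"xyz":[0,0,0.02],"spin":0},{"xyz":[0,0,0.02],"spin":0},{"xyz":[0,0,0],"spin":0},{"xyz":[0,0,0],"spin":0}]}}

```text
time: 27.85
tool_pos: [607.8, 5.8, 25.2]
tcp_rot: [3.141, -0.0, 0.243]
contact_force: [-0.3, 0.6, 2.3]
grip_width: 0.8
finger_force: 1.0
```

```bash
python3 -c "from h import *;st()"
```

```text
t 27.85 rail xy z 19.6 -49.0 25.2 F rail 0.6 0.1 2.3 grip 0.8
```

Request:
{"method": "jog_arm", "body": {"targets": [{"xyz":[0,0,0.01],"spin":0},{"xyz":[0,0,0.01],"spin":0},{"xyz":[0,0,0.01],"spin":0},{"xyz":[0,0,0],"spin":0},{"xyz":[0,0,0],"spin":0},{"xyz":[0,0,0],"spin":0},{"xyz":[0,0,0],"spin":0},{"xyz":[0,0,0],"spin":0},{"xyz":[0,0,0],"spin":0},{"xyz":[0,0,0],"spin":0}]}}

```text
time: 29.1
tool_pos: [607.9, 5.8, 23.5]
tcp_rot: [3.141, -0.001, 0.243]
contact_force: [-1.3, 0.1, 7.6]
grip_width: 0.2
finger_force: 3.7
```

Run:
```python
from h import *
st();c=bot.get_calibration('wrist');w=bot.capture('wrist');t=bot.capture('top');s=bot.capture('scene')
a=cv2.resize(t[180:245,295:425],None,fx=5,fy=5,interpolation=cv2.INTER_CUBIC)
b=cv2.resize(s[175:265,260:340],None,fx=3,fy=3,interpolation=cv2.INTER_CUBIC)
w=cv2.resize(w,None,fx=.42,fy=.42)
o=np.zeros((600,660,3),np.uint8);o[:325,:650]=a;o[328:598,:240]=b;o[328:328+w.shape[0],250:250+w.shape[1]]=w
cv2.imwrite('pics/p1.png',o)
```

```text
t 29.1 rail xy z 19.5 -49.1 23.5 F rail 0.5 1.3 7.6 grip 0.2
```

View pics/p1.png

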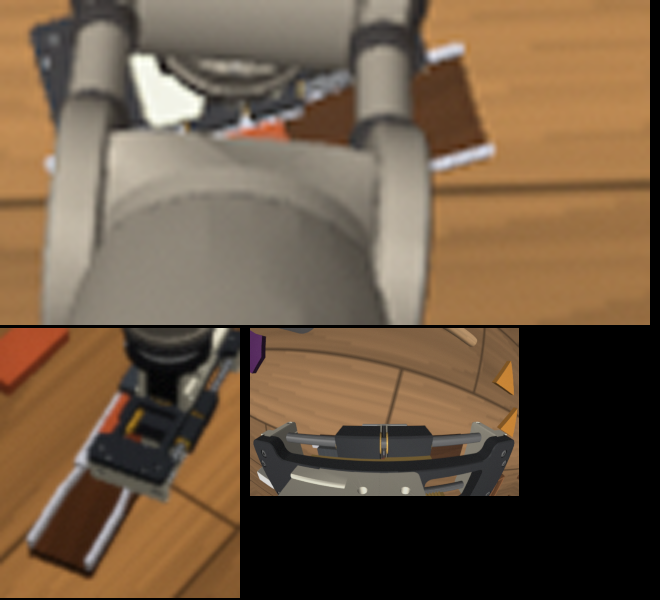

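Run:
```python
from h import *
k,s=np.cos(1.815),np.sin(1.815)
for z in(68,40):
    w=world('top',(295+288/5,180+125/5),z);d=w[:2]-[565,-25];print(z,k*d[0]+s*d[1],-s*d[0]+k*d[1])
st()
```

```text
68 -5.408100135812401 -8.766217465337009
40 -8.290125226013561 -11.61877026763122
t 29.25 rail xy z 19.5 -49.1 23.5 F rail 0.6 0.1 7.9 grip 0.4
```

The block's trailing edge has moved to rail x of about -5, so the carrier sprung back from 43 to about 21 while the bar is pressed. I lift off and return to grip it.

Run:
```python
from h import *
k,s=np.cos(1.815),np.sin(1.815)
T=(565+k*21,-25+s*21)
o=bot.get_obs();p=o['tool_pos']
plan(p,o['tcp_rot'][2],[(*p[:2],90,.243,3),(*T,90,1.815,16),(*T,90,1.815,1)],.01)
```

```text
[{"xyz":[0,0,-0.28],"spin":0},{"xyz":[0,0,-0.28],"spin":0},{"xyz":[0,0,-0.27],"spin":0},{"xyz":[-0.04,0,0],"spin":-0.98},{"xyz":[-0.04,0,0],"spin":-0.98},{"xyz":[-0.04,-0.01,0],"spin":-0.98},{"xyz":[-0.04,-0.01,0],"spin":-0.98},{"xyz":[-0.03,-0.02,0],"spin":-0.98},{"xyz":[-0.03,-0.02,0],"spin":-0.98},{"xyz":[-0.03,-0.02,0],"spin":-0.98}] 0 pad
[{"xyz":[-0.03,-0.03,0],"spin":-0.98},{"xyz":[-0.03,-0.03,0],"spin":-0.99},{"xyz":[-0.02,-0.03,0],"spin":-0.98},{"xyz":[-0.02,-0.03,0],"spin":-0.99},{"xyz":[-0.02,-0.03,0],"spin":-0.98},{"xyz":[-0.01,-0.04,0],"spin":-0.99},{"xyz":[-0.01,-0.04,0],"spin":-0.98},{"xyz":[-0.01,-0.03,0],"spin":-0.99},{"xyz":[0,-0.04,0],"spin":-0.98},{"xyz":[0,0,0],"spin":0}] 0 pad
ends [559.8  -4.5  89.9] 1.815
```

Request:
{"method": "jog_arm", "body": {"targets": [{"xyz":[0,0,-0.28],"spin":0},{"xyz":[0,0,-0.28],"spin":0},{"xyz":[0,0,-0.27],"spin":0},{"xyz":[-0.04,0,0],"spin":-0.98},{"xyz":[-0.04,0,0],"spin":-0.98},{"xyz":[-0.04,-0.01,0],"spin":-0.98},{"xyz":[-0.04,-0.01,0],"spin":-0.98},{"xyz":[-0.03,-0.02,0],"spin":-0.98},{"xyz":[-0.03,-0.02,0],"spin":-0.98},{"xyz":[-0.03,-0.02,0],"spin":-0.98}]}}

```text
time: 30.5
tool_pos: [585.8, 1.1, 88.5]
tcp_rot: [-3.14, 0.001, 0.932]
contact_force: [0.0, 0.4, 1.1]
grip_width: 1.0
finger_force: 0.0
```

Request:
{"method": "jog_arm", "body": {"targets": [{"xyz":[-0.03,-0.03,0],"spin":-0.98},{"xyz":[-0.03,-0.03,0],"spin":-0.98},{"xyz":[-0.02,-0.03,0],"spin":-0.98},{"xyz":[-0.02,-0.03,0],"spin":-0.98},{"xyz":[-0.02,-0.03,0],"spin":-0.98},{"xyz":[-0.01,-0.04,0],"spin":-1},{"xyz":[-0.01,-0.04,0],"spin":-1},{"xyz":[-0.01,-0.03,0],"spin":-1},{"xyz":[0,-0.04,0],"spin":-0.98},{"xyz":[0,0,0],"spin":0}], "gripper": 45}}

```text
time: 31.75
tool_pos: [558.9, -4.6, 88.7]
tcp_rot: [-3.14, -0.0, 1.816]
contact_force: [-0.2, 0.6, -0.1]
grip_width: 41.4
finger_force: 0.0
```

Run:
```python
from h import *
st();c=bot.get_calibration('wrist');w=bot.capture('wrist');cv2.imwrite('pics/w6.png',w)
k,s=np.cos(1.815),np.sin(1.815)
rp=lambda x,y,z:np.array([565+k*x-s*y,-25+s*x+k*y,z])
# red trailing/leading edges along the block centre column
hsv=cv2.cvtColor(w,cv2.COLOR_BGR2HSV);m=((hsv[...,0]<9)|(hsv[...,0]>172))&(hsv[...,1]>130)&(hsv[...,2]>90)
for col in(310,318,326):
    r=np.where(m[:,col])[0];print(col,r.min() if len(r) else None,r.max() if len(r) else None,len(r))
for x in(43,47,51,-5,-9,-1):print(x,pix('wrist',rp(x,0,68),c).round(1))
for y in(14,-14):print(pix('wrist',rp(21,y,68),c).round(1))
for r in(150,165,180):
    q=np.where(m[r,250:400])[0]+250;print(r,q.min() if len(q) else 0,q.max() if len(q) else 0)
```

```text
t 31.75 rail xy z 21.3 1.0 88.7 F rail 0.6 0.1 -0.1 grip 41.4
310 177 259 83
318 178 259 82
326 178 259 81
43 [319.8 200.1]
47 [319.8 193.6]
51 [319.9 187. ]
-5 [319.5 271.5]
-9 [319.5 276.9]
-1 [319.5 266.1]
[297.  234.4]
[342.3 234.5]
150 0 0
165 0 0
180 302 338
```

Run:
```python
from h import *
c=bot.get_calibration('wrist')
k,s=np.cos(1.815),np.sin(1.815)
rp=lambda x,y,z:np.array([565+k*x-s*y,-25+s*x+k*y,z])
for x in(43,47,51,55):print(x,pix('wrist',rp(x,0,24),c).round(1))
```

```text
43 [319.1 184.3]
47 [319.1 178.9]
51 [319.1 173.5]
55 [319.1 168.1]
```

Request:
{"method": "jog_arm", "body": {"targets": [{"xyz":[0,0.02,0.1],"spin":0},{"xyz":[0,0,0.2],"spin":0},{"xyz":[0,0,0.2],"spin":0},{"xyz":[0,0,0.06],"spin":0},{"xyz":[0,0,0.03],"spin":0},{"xyz":[0,0,0],"spin":0},{"xyz":[0,0,0],"spin":0},{"xyz":[0,0,0],"spin":0},{"xyz":[0,0,0],"spin":0},{"xyz":[0,0,0],"spin":0}]}}

```text
time: 33.05
tool_pos: [561.1, -4.2, 42.0]
tcp_rot: [3.141, 0.0, 1.817]
contact_force: [-0.3, -0.9, -0.8]
grip_width: 41.4
finger_force: 0.0
```

Request:
{"method": "jog_arm", "body": {"targets": [{"xyz":[0,0,0],"spin":0},{"xyz":[0,0,0],"spin":0},{"xyz":[0,0,0],"spin":0},{"xyz":[0,0,0],"spin":0},{"xyz":[0,0,0],"spin":0},{"xyz":[0,0,0],"spin":0},{"xyz":[0,0,0],"spin":0},{"xyz":[0,0,0],"spin":0},{"xyz":[0,0,0],"spin":0},{"xyz":[0,0,0],"spin":0}], "gripper": 0}}

```text
time: 34.3
tool_pos: [561.0, -4.2, 41.9]
tcp_rot: [-3.141, 0.0, 1.817]
contact_force: [-1.2, -0.4, 1.0]
grip_width: 28.0
finger_force: 29.9
```

```bash
python3 -c "from h import *;st()"
```

```text
t 34.3 rail xy z 21.2 -1.1 41.9 F rail -0.1 1.2 1.0 grip 28.0
```

Request:
{"method": "jog_arm", "body": {"targets": [{"xyz":[-0.03,0,0],"spin":0},{"xyz":[-0.05,0,0],"spin":0},{"xyz":[-0.06,0,0],"spin":0},{"xyz":[-0.06,0,0],"spin":0},{"xyz":[-0.06,0,0],"spin":0},{"xyz":[-0.06,0,0],"spin":0},{"xyz":[-0.06,0,0],"spin":0},{"xyz":[-0.06,0,0],"spin":0},{"xyz":[-0.06,0,0],"spin":0},{"xyz":[-0.06,0,0],"spin":0}]}}

```text
time: 35.55
tool_pos: [572.0, -47.9, 41.9]
tcp_rot: [-3.142, 0.0, 1.817]
contact_force: [0.3, -0.2, -0.1]
grip_width: 27.8
finger_force: 29.9
```

```bash
python3 -c "from h import *;st()"
```

```text
t 35.55 rail xy z -23.9 -1.3 41.9 F rail -0.3 -0.2 -0.1 grip 27.8
```

Request:
{"method": "jog_arm", "body": {"targets": [{"xyz":[-0.09,0,0],"spin":0},{"xyz":[-0.09,0,0],"spin":0},{"xyz":[-0.09,0,0],"spin":0},{"xyz":[-0.09,0,0],"spin":0},{"xyz":[-0.09,0,0],"spin":0},{"xyz":[-0.09,0,0],"spin":0},{"xyz":[-0.09,0,0],"spin":0},{"xyz":[-0.09,0,0],"spin":0},{"xyz":[0,0,-0.2],"spin":0},{"xyz":[0,0,-0.5],"spin":0}]}}

```text
time: 36.8
tool_pos: [584.8, -103.1, 97.6]
tcp_rot: [-3.138, -0.002, 1.817]
contact_force: [-0.3, 0.1, -1.0]
grip_width: 28.0
finger_force: 29.9
```

Run:
```python
from h import *
st();o=bot.get_obs();p=o['tool_pos']
plan([p[0],p[1],98],o['tcp_rot'][2],[(464.4,-329.1,98,1.96,6),(464.4,-329.1,98,1.96,4)])
```

```text
t 36.8 rail xy z -80.5 -0.3 97.6 F rail 0.2 0.3 -1.0 grip 28.0
[{"xyz":[-0.4,-0.36,0],"spin":-0.24},{"xyz":[-0.39,-0.37,0],"spin":-0.24},{"xyz":[-0.38,-0.38,0],"spin":-0.24},{"xyz":[-0.37,-0.38,0],"spin":-0.24},{"xyz":[-0.35,-0.39,0],"spin":-0.24},{"xyz":[-0.35,-0.4,0],"spin":-0.23},{"xyz":[0,0,0],"spin":0},{"xyz":[0,0,0],"spin":0},{"xyz":[0,0,0],"spin":0},{"xyz":[0,0,0],"spin":0}] 0 pad
ends [ 464.6 -329.    98. ] 1.96
```

Request:
{"method": "jog_arm", "body": {"targets": [{"xyz":[-0.4,-0.36,0],"spin":-0.24},{"xyz":[-0.39,-0.37,0],"spin":-0.24},{"xyz":[-0.38,-0.38,0],"spin":-0.24},{"xyz":[-0.37,-0.38,0],"spin":-0.24},{"xyz":[-0.35,-0.39,0],"spin":-0.24},{"xyz":[-0.35,-0.4,0],"spin":-0.24},{"xyz":[0,0,0],"spin":0},{"xyz":[0,0,0],"spin":0},{"xyz":[0,0,0],"spin":0},{"xyz":[0,0,0],"spin":0}]}}

```text
time: 38.05
tool_pos: [466.4, -328.6, 98.1]
tcp_rot: [3.142, 0.0, 1.962]
contact_force: [0.5, 0.4, -1.7]
grip_width: 27.7
finger_force: 29.9
```

Request:
{"method": "jog_arm", "body": {"targets": [{"xyz":[0,0,0.2],"spin":0},{"xyz":[0,0,0.2],"spin":0},{"xyz":[0,0,0.2],"spin":0},{"xyz":[0,0,0.1],"spin":0},{"xyz":[0,0,0.05],"spin":0},{"xyz":[0,0,0.03],"spin":0},{"xyz":[0,0,0],"spin":0},{"xyz":[0,0,0],"spin":0},{"xyz":[0,0,0],"spin":0},{"xyz":[0,0,0],"spin":0}]}}

```text
time: 39.3
tool_pos: [465.9, -329.5, 35.7]
tcp_rot: [3.142, 0.0, 1.961]
contact_force: [0.2, -0.0, -1.3]
grip_width: 27.8
finger_force: 29.9
```

```bash
python3 -c "from h import *;st()"
```

```text
t 39.3 rail xy z -271.5 169.8 35.7 F rail -0.1 -0.2 -1.3 grip 27.8
```

Not yet touching, so I lower about 3 mm more, then release and rise.

Request:
{"method": "jog_arm", "body": {"targets": [{"xyz":[0,0,0.01],"spin":0},{"xyz":[0,0,0.01],"spin":0},{"xyz":[0,0,0.01],"spin":0},{"xyz":[0,0,0.01],"spin":0},{"xyz":[0,0,0],"spin":0},{"xyz":[0,0,0],"spin":0},{"xyz":[0,0,0],"spin":0},{"xyz":[0,0,0],"spin":0},{"xyz":[0,0,0],"spin":0},{"xyz":[0,0,0],"spin":0}]}}

```text
time: 40.55
tool_pos: [465.9, -329.5, 32.3]
tcp_rot: [-3.142, 0.0, 1.961]
contact_force: [0.1, 0.2, -2.4]
grip_width: 27.4
finger_force: 29.9
```

Request:
{"method": "jog_arm", "body": {"targets": [{"xyz":[0,0,0],"spin":0},{"xyz":[0,0,0],"spin":0},{"xyz":[0,0,0],"spin":0},{"xyz":[0,0,0],"spin":0},{"xyz":[0,0,0],"spin":0},{"xyz":[0,0,-0.2],"spin":0},{"xyz":[0,0,-0.5],"spin":0},{"xyz":[0,0,-0.5],"spin":0},{"xyz":[-0.5,0,0],"spin":0},{"xyz":[-0.5,0,0],"spin":0}], "gripper": 50}}

```text
time: 41.8
tool_pos: [497.2, -404.5, 131.0]
tcp_rot: [3.14, 0.003, 1.962]
contact_force: [0.5, -0.4, 0.0]
grip_width: 45.8
finger_force: 0.0
```

Run:
```python
from h import *
st();t=bot.capture('top');w=bot.capture('wrist')
a=cv2.resize(t[180:290,295:515],None,fx=3,fy=3,interpolation=cv2.INTER_CUBIC)
w=cv2.resize(w,None,fx=.65,fy=.65)
o=np.zeros((595,660,3),np.uint8);o[:330]=a;o[333:333+w.shape[0],:w.shape[1]]=w[:262]
cv2.imwrite('pics/end.png',o)
```

```text
t 41.8 rail xy z -351.8 157.6 131.0 F rail -0.5 -0.4 0.0 grip 45.8
```

View pics/end.png

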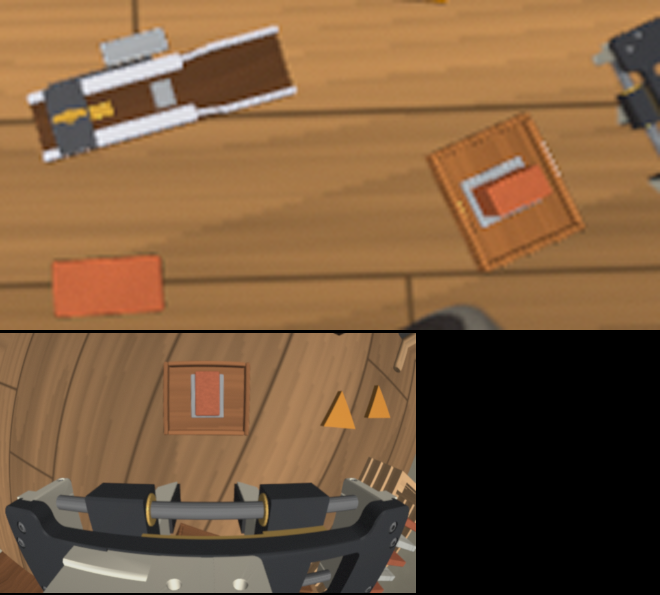

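The carrier stands upright in the middle of the tray, at (208,393) in the wrist view. The rail is empty with its plunger out, and the hand is clear, so I hand in.

```bash
python3 -c "
from plant import bot
print(bot.close_job())"
```

```text
the job is handed in; nothing more can be done
None
```

I handed the job in at about 42 s: the catch held the carrier home by itself, the thumb bar then sprang it free, and it now stands upright in the tray with the rail empty. The judge returned no verdict.

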